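# Bring the ratchet drawing board down to its second notch

### The job

The goldsmith's tilting drawing board stands too steep, and its ratchet only lets it go up. Lift it by its brass handle through the remaining notches and on up until it comes to rest against its top stop, which throws the pawl clear, without forcing it against that stop; then let it down by hand, gently, until it lies fully flat on its rests, and raise it again and leave it propped in the second notch from the bottom. Let go of it and leave the other things on the bench where they are.

Things in the scene. Friction and masses are not known exactly. Their poses are not given: they have to be found in the camera images.
- hinge (a point): Middle of the board's hinge axis, at the board's far edge, 70 mm above the bench. The axis is level, along this frame's y; frame x runs level from the handle side towards the hinge (away from the robot, give or take its yaw); z is up. The stand is fixed to the bench during a run.
- handle (a point): Middle of the brass handle bar on the board's near, free edge: round, 12 mm thick, 120 mm long, parallel to the hinge axis, 280 mm from it in the board's mid-plane (70 mm above the bench when flat), so it follows a circle round the hinge. Two 10 mm arms hold its ends; 40 mm of free space between bar and board edge. The frame turns with the board; y lies along the bar.
- board (a joint): Tilt of the board, rad: 0 = flat on its rests, growing as the handle is lifted. Resting in its five notches it reads 12, 19 (the second: 0.333 rad), 26, 33 and 40 degrees. Board 235 x 280 x 12 mm, from 5 to 240 mm from the hinge axis, 0.5 to 0.75 kg with its fittings (2 to 3.5 N at the handle to hold it); hinge damped, 0.8 N m s/rad.
- ratchet (a point): Pivot of the red tumbler pawl with its ball weight, under a clear hood on the right (-y) side of the stand, 55 mm nearer than the hinge and 170 mm above the bench. Engaged (ball leaning away from the robot), it lets the board click upwards and holds it in the last notch passed. Thrown clear (ball leaning to the robot), it holds nothing, until it drops back in in the last 4 degrees before flat.
- stop_post: Red top-stop post, 10 mm thick, rigid, under the hood. A clamped brass dog turning with the board, set differently each time, throws the pawl somewhere from 50 to 70 degrees of tilt and bears on this post, 100 mm from the hinge, 1 to 2 degrees later (52 to 71): feel for it. The post takes 50 N at most, that is 18 N at the handle beyond the board's weight.
- graver_a: Graver with a round mid-brown wooden handle, 110 mm long, 16 mm thick, lying in the tool tray on the left (+y) of the stand; leave alone.
- graver_b: Graver with a round dark wooden handle, 110 mm long, 16 mm thick, lying in the same tray; leave alone.
- ring_block: Small wooden block 70 x 40 x 30 mm with two brass pegs, 50 mm high in all, on the bench right of the stand; leave alone.
- mug: White mug, 80 mm wide, 90 mm high, on the left of the bench; leave alone.
- flux_jar: Amber jar with a blue cap, 60 mm wide, 75 mm high, on the left of the bench; leave alone.
- ring_box: Blue ring box, 50 x 50 x 35 mm, on the left of the bench; leave alone.
- hammer: Hammer 220 mm long, lying on the right of the bench; leave alone.
- stone_tray: White divided tray, 110 x 80 x 20 mm, on the right of the bench; leave alone.

How it is judged:
By the outcome, as a careful person would: the job done as asked, in the order asked, and still so for the second after the job is handed in, with the robot touching nothing.
It also fails if it takes over 72 s, if anything falls off the work surface, if the arm or the gripper's body presses on something with over 40 N, if the wrist force passes 120 N, or if a joint passes its speed limit or range.

### The arm

A 6-joint arm with a two-finger parallel gripper is mounted at the origin on the work surface. World frame = base frame: x ahead of the robot, y to its left, z up, the work surface at z = 0. Lengths are in m, angles in rad, forces in N, time in s.
With the tool pointing down it reaches from about 0.375 to 0.9 m from the base axis. Payload 3.1 kg.
Tool frame: the origin (TCP) lies on the centre line of the jaws, within the pads' length; the fingertips stand 11 mm ahead of it and the grasp point (between the pads) lies 8 mm behind it; x points along the fingers, y is the direction in which the jaws open and shut, and the axes are right-handed (so a half turn about x gives the same grasp; the last joint's range is limited). The gripper opens to 87 mm and grips with 3 to 60 N. Pads are 19 mm wide; open, the fingers measure 117 mm over their backs; the gripper's body (75 mm by 190 mm) begins 51 mm behind the grasp point.
Start: joints at [-1.454, 0.527, 1.433, -0, 1.181, -0.178], TCP at [0.182, -0.598, 0.234] pointing down, gripper open.
Joint ranges: [-3.08, 3.08], [-0.75, 2.2], [0.22, 2.44], [-1.43, 4.57], [0, 2.65], [-2.85, 2.85]. Speed limits (rad/s): [2.79, 2.79, 3.14, 3.14, 3.14, 3.14].

### API

Orientations are given as a unit quaternion [x, y, z, w].
In Python, from rig import robot, camera, camera_info gives the robot as it stands.
- The arm moves only by the shell command python3 -m inch 'ROWS' [FORCE]. ROWS is JSON, a list that holds one entry, the list of rows, each a list of 5 numbers: the shift along the tool's x, y, z in cm, then the turn about the tool's x in rad, then the opening, from 0 (shut) to 1 (fully open). A call has 1 to 8 rows; each row shifts and turns the pose as measured when the row begins, along the tool's axes as they then stand; what a row does not reach is not made up. A row lasts 1/12 s, in which the tool goes at most 41.7 mm and 7.16 degrees, less where a joint would pass 70% of its speed; a pose out of reach is approached as far as the arm can. A call with a gripper value outside its range is refused whole. The fingers move at their own pace and stop on an object; FORCE is the grip in N (left out, the last holds). Time passes only in rows, so rows that do not move let the fingers close. It gives the time, the measured TCP pose, the force and the opening at its end, in the units of the state.
- robot.get_obs(): the state, without advancing time (a new reading comes with each control period).
- camera(name): name is "scene" or "top" or "wrist"; returns the picture (400x640x3 uint8, red, green, blue); there is no depth.
- camera_info(name): a dict with "camera_matrix" (3x3 intrinsics, pixels), "rvec" (rotation vector, rad) and "tvec" (3), from world to camera coordinates, as OpenCV has them. Camera axes: x right, y down, z forward; pixel columns grow to the right and rows downward; lengths in m; the calibration is good to about 2 mm. A picture is of the moment at which its call begins: read the wrist's pose just before it. camera_info takes no time and is no camera call; for the wrist camera it gives the pose at the moment of the call.
- robot.hand_in(): hands the job in, once; it reports no verdict.
The state is a dict: "time": time; "q": joint angles; "joint_velocities": joint speeds; "joint_torque": joint torques, N m; "position": TCP position; "tool_rot": TCP orientation; "ft_force": force on the tool from outside, world axes, zero at the start; "moment": the same for the moment, N m; "grip_width": finger opening in m.
Only numpy, scipy, OpenCV 4.12 (cv2) and the standard library are available. Lean on these libraries where they do the work, as an engineer would, in place of code of your own. Each camera call takes 0.05 s, during which the arm holds its last target. There are 200 camera calls.

## Working session

There is one attempt and no reset: what is moved stays moved. The work goes in short steps, Python scripts to look and compute and a shell command to move; the robot and the scene stay as the last step left them, time stands still between calls to the robot, and variables do not carry over. Pictures are saved under pics/ and viewed, about 8 in all and at most 12, crops included, and the job is handed in when it is done.

```bash
ls; mkdir -p pics; python3 - <<'E'
from rig import robot,camera,camera_info
import cv2
o=robot.get_obs();print(o)
for n in("scene","top"):
    cv2.imwrite(f"pics/{n}0.png",camera(n)[:,:,::-1]);print(n,camera_info(n))
E
```

```text
pics
{'time': 0.0, 'q': array([-1.45449837e+00,  5.28435659e-01,  1.43390496e+00, -4.96694225e-06,
        1.18139893e+00, -1.78515935e-01]), 'joint_velocities': array([-0.00140552,  0.00060295,  0.00037746,  0.00192503,  0.00052113,
       -0.00060551]), 'joint_torque': array([-9.05325596e-04, -4.40039384e+01, -1.76589400e+01,  6.32767123e-02,
        5.80600917e-02, -1.43519219e-04]), 'position': array([ 0.18153457, -0.59731177,  0.23258951]), 'tool_rot': array([ 0.69945987,  0.10461472, -0.6994159 ,  0.10309726]), 'ft_force': array([ 0.1193141 , -0.12102629, -0.60993868]), 'moment': array([ 0.011794  , -0.04444438,  0.06256945]), 'grip_width': 0.08723117804662693}
scene {'camera_matrix': array([[513.82217317,   0.        , 316.80692913],
       [  0.        , 513.82217317, 203.54610024],
       [  0.        ,   0.        ,   1.        ]]), 'rvec': array([ 1.41191342,  1.98077612, -0.9946492 ]), 'tvec': array([ 0.17840303, -0.22780479,  2.12063799])}
top {'camera_matrix': array([[426.18147735,   0.        , 323.94553009],
       [  0.        , 426.18147735, 194.81677342],
       [  0.        ,   0.        ,   1.        ]]), 'rvec': array([ 2.14478297, -2.12197244,  0.17206814]), 'tvec': array([-0.01318002,  0.57489907,  1.25449593])}
```

View pics/scene0.png

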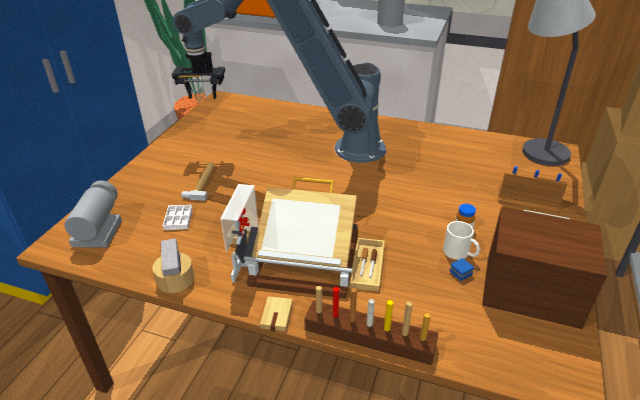

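View pics/top0.png

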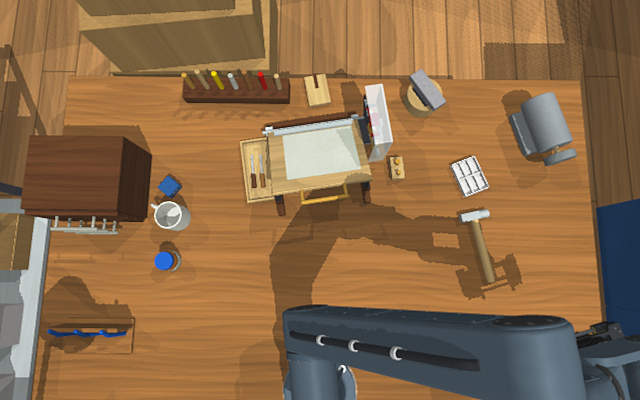

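The top picture (up = +x, left = +y) shows the stand at about (315,160), the handle bar at about (325,198) and the hinge axis at about (312,126). I'll enlarge both views.

```bash
python3 - <<'E'
import cv2,numpy as np
t=cv2.imread("pics/top0.png")[100:220,235:405]; s=cv2.imread("pics/scene0.png")[165:300,215:395]
t=cv2.resize(t,(800,565),interpolation=cv2.INTER_CUBIC);cv2.imwrite("pics/t1.png",t)
s=cv2.resize(s,(800,600),interpolation=cv2.INTER_CUBIC);cv2.imwrite("pics/s1.png",s)
E
```

```text
(no output)
```

View pics/t1.png

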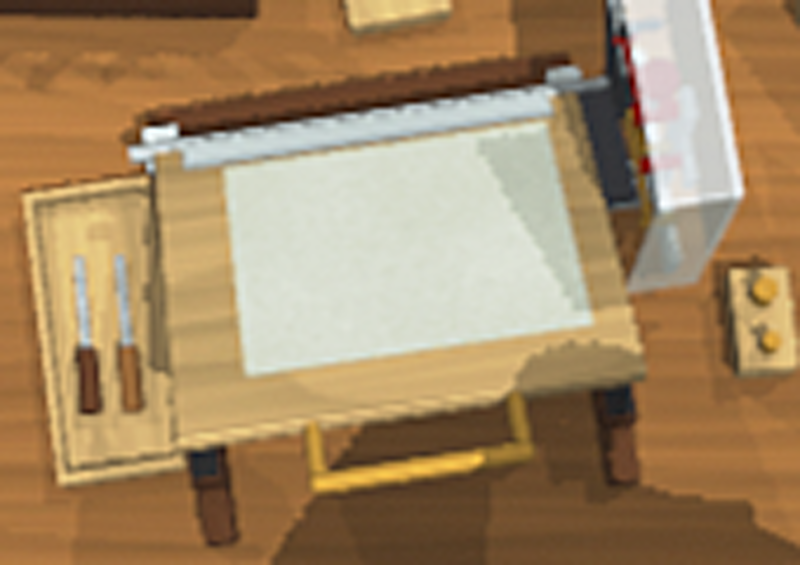

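View pics/s1.png

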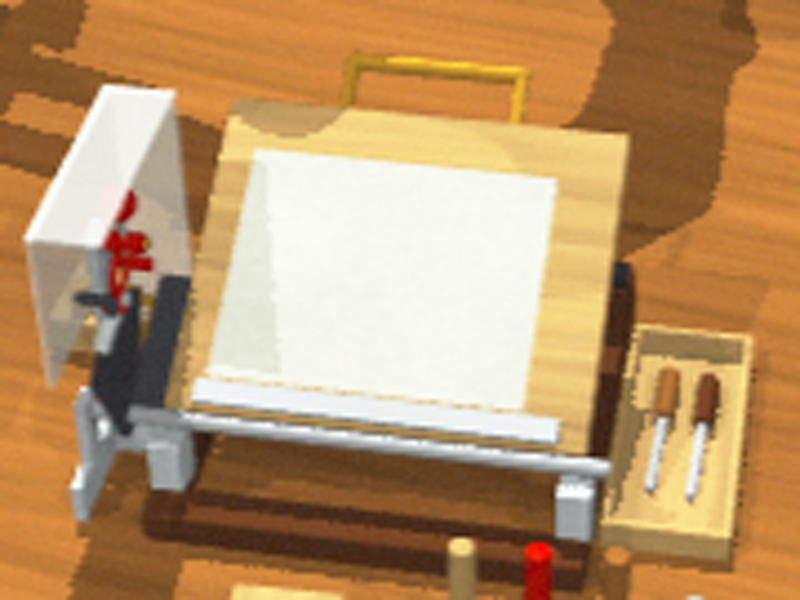

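The crops show the bar ends at top-crop (315,483)/(533,452) and scene-crop (525,72)/(352,62). The near board corners are at (178,440)/(643,375) and (628,135)/(235,100). I'll fit hinge x, y, yaw and tilt to these.

```bash
cat > geo.py <<'E'
import numpy as np,cv2
from scipy.spatial.transform import Rotation as R
def local(p,th):  # board-frame point (x towards hinge, z normal) to stand frame
    x,y,z=p; return np.array([x*np.cos(th)+z*np.sin(th), y, -x*np.sin(th)+z*np.cos(th)])
def world(p,h):
    x,y,yaw,th=h; return np.array([x,y,.07])+R.from_euler('z',yaw).apply(local(p,th))
def proj(P,ci): return cv2.projectPoints(np.array(P),ci['rvec'],ci['tvec'],ci['camera_matrix'],None)[0][:,0]
E
python3 - <<'E'
from geo import *
from rig import camera_info
from scipy.optimize import least_squares
pts=[(-.28,.06,0),(-.28,-.06,0),(-.24,.14,.006),(-.24,-.14,.006)]
t=np.array([(315,483),(533,452),(178,440),(643,375)])/[4.706,4.708]+[235,100]
s=np.array([(525,72),(352,62),(628,135),(235,100)])/4.444+[215,165]
ct,cs=camera_info("top"),camera_info("scene")
f=lambda h:np.r_[proj([world(p,h) for p in pts],ct)-t,proj([world(p,h) for p in pts],cs)-s].ravel()
r=least_squares(f,[.85,0,0,.4],loss='soft_l1');h=r.x
print(h,np.degrees(h[2:]),"\n",f(h).reshape(-1,2).round(1))
print(world((-.28,0,0),h))
np.save("h.npy",h)
for q in [(0,.14,0),(0,-.14,0)]:
    P=[world(q,h)];print((proj(P,ct)-[235,100])*4.706,(proj(P,cs)-[215,165])*4.444)
E
```

```text
[0.78966868 0.03067868 0.15707838 0.43416336] [ 8.99992832 24.8757283 ] 
 [[ 0.6  0.1]
 [-2.1  0.3]
 [-0.8  0.2]
 [ 0.8 -0.6]
 [-0.7  1.3]
 [ 0.5 -0. ]
 [ 0.2 -0.1]
 [-0.7 -1. ]]
[ 0.53877383 -0.00905884  0.18778243]
[[152.77733845 147.25816867]] [[582.63805589 465.58976443]]
[[575.40231247  87.17120853]] [[159.17971179 414.66135273]]
```

```bash
cat > go.py <<'E'
# need(target, yaw): shift in tool axes (cm) and turn about tool x to have jaw axis along the stand's x
from geo import *
from rig import robot
def need(P,yaw):
    o=robot.get_obs(); M=R.from_quat(o['tool_rot']).as_matrix()
    d=M.T@(np.array(P)-o['position'])*100
    v=M.T@np.array([np.cos(yaw),np.sin(yaw),0]); a=np.arctan2(v[2],v[1])
    a2=a-np.pi*np.sign(a)
    print("t",o['time'],"pos",o['position'].round(4),"shift cm",d.round(2),"turn",a.round(3),"or",a2.round(3),"q6",o['q'][5].round(2),"F",o['ft_force'].round(1),"w",o['grip_width'].round(4))
    return M
if __name__=="__main__":
    h=np.load("h.npy"); b=world((-.28,0,0),h); print(need(b+[0,0,.10],h[2]).round(2))
E
python3 go.py
```

```text
Traceback (most recent call last):
  File "go.py", line 12, in <module>
    h=np.load("h.npy"); b=world((-.28,0,0),h); print(need(b+[0,0,.10],h[2]).round(2))
                                                     ~~~~^^^^^^^^^^^^^^^^^^
  File "go.py", line 9, in need
    print("t",o['time'],"pos",o['position'].round(4),"shift cm",d.round(2),"turn",a.round(3),"or",a2.round(3),"q6",o['q'][5].round(2),"F",o['ft_force'].round(1),"w",o['grip_width'].round(4))
                                                                                                                                                                     ^^^^^^^^^^^^^^^^^^^^^
AttributeError: 'float' object has no attribute 'round'
```

```bash
sed -i "s/o\['grip_width'\].round(4)/round(o['grip_width'],4)/" go.py; python3 go.py
```

```text
t 0.1 pos [ 0.1815 -0.5974  0.2327] shift cm [ -5.4  -45.92 -51.28] turn -1.433 or 1.709 q6 -0.18 F [ 0.3  0.5 -0.1] w 0.0867
[[-0.    0.29 -0.96]
 [ 0.   -0.96 -0.29]
 [-1.   -0.   -0.  ]]
```

```bash
python3 -m inch '[[[-0.5,-2.5,-2.8,0,0.5],[-0.5,-2.5,-2.8,0,0.5],[-0.5,-2.5,-2.8,0,0.5],[-0.5,-2.5,-2.8,0,0.5],[-0.5,-2.5,-2.8,0,0.5],[-0.5,-2.5,-2.8,0,0.5],[-0.5,-2.5,-2.8,0,0.5],[-0.5,-2.5,-2.8,0,0.5]]]'
python3 -m inch '[[[-0.2,-2.5,-2.8,0,0.5],[-0.2,-2.5,-2.8,0,0.5],[-0.2,-2.5,-2.8,0,0.5],[-0.2,-2.5,-2.8,0,0.5],[-0.2,-2.5,-2.8,0,0.5],[-0.2,-2.5,-2.8,0,0.5],[-0.2,-2.5,-2.8,0,0.5],[0,0,0,0,0.5]]]'
python3 -m inch '[[[0,0,0,-0.12,0.5],[0,0,0,-0.12,0.5],[0,0,0,-0.12,0.5],[0,0,0,-0.12,0.5],[0,0,0,-0.12,0.5],[0,0,0,-0.12,0.5],[0,0,0,-0.12,0.5],[0,0,0,-0.12,0.5]]]'
python3 go.py
```

```text
time: 0.77
position: [0.3384, -0.3374, 0.2683]
tool_rot: [-0.699, -0.101, 0.701, -0.097]
ft_force: [1.0, -1.0, 0.1]
grip_width: 0.0457
time: 1.43
position: [0.4842, -0.0964, 0.2835]
tool_rot: [-0.699, -0.103, 0.7, -0.097]
ft_force: [-0.9, -0.4, 0.0]
grip_width: 0.0437
time: 2.1
position: [0.4813, -0.0941, 0.2803]
tool_rot: [-0.565, -0.429, 0.567, -0.418]
ft_force: [-0.6, 0.4, 0.6]
grip_width: 0.0436
t 2.1 pos [ 0.4813 -0.0941  0.2803] shift cm [-0.73  3.1  -9.78] turn -0.444 or 2.698 q6 -0.14 F [-0.6  0.4  0.6] w 0.0436
[[-0.01  0.96 -0.28]
 [ 0.01 -0.28 -0.96]
 [-1.   -0.01 -0.01]]
```

```bash
python3 -m inch '[[[-0.2,0.9,-3,0,0.4],[-0.2,0.9,-3,0,0.4],[-0.2,0.9,-3,0,0.4],[0,0,0,-0.115,0.4],[0,0,0,-0.115,0.4],[0,0,0,-0.115,0.4],[0,0,0,-0.115,0.4],[0,0,0,0,0.4]]]'
python3 - <<'E'
from go import *
from rig import camera,camera_info
import cv2
h=np.load("h.npy"); print(need(world((-.28,0,0),h)+[0,0,.1],h[2]).round(2))
ci=camera_info("wrist"); im=camera("wrist")[:,:,::-1].copy(); cv2.imwrite("pics/w0.png",im)
print(proj([world(p,h) for p in [(-.28,.06,0),(-.28,-.06,0),(-.24,.14,.006),(-.24,-.14,.006)]],ci))
E
```

```text
time: 2.77
position: [0.5312, -0.0167, 0.2829]
tool_rot: [0.447, 0.554, -0.451, 0.539]
ft_force: [1.2, -0.1, 0.0]
grip_width: 0.0349
t 2.7667 pos [ 0.5312 -0.0167  0.2829] shift cm [-0.5   0.88 -0.61] turn 0.038 or -3.104 q6 -0.44 F [ 1.2 -0.1  0. ] w 0.0349
[[-0.02  0.98  0.19]
 [ 0.01  0.19 -0.98]
 [-1.   -0.02 -0.01]]
[[340.09379334 110.94084412]
 [331.95158291 274.84914243]
 [405.4863721  -13.51058334]
 [373.70251251 358.56043269]]
```

View pics/w0.png

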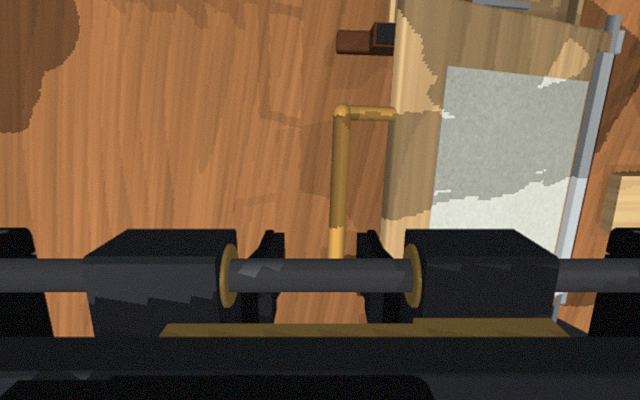

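The wrist picture shows the bar end at (342,107) against a predicted (340,111), so the fit is good to about 3 mm and the jaws straddle the bar. Going down.

```bash
python3 -m inch '[[[0,0.5,-0.3,0.02,0.3],[0,0.5,-0.3,0.02,0.3],[2,0,0,0,0.3],[2,0,0,0,0.3],[2,0,0,0,0.3],[0,0,0,0,0.3]]]'
python3 -c "
from go import *
h=np.load('h.npy');need(np.array([.5405,-.009,.182]),h[2])"
```

```text
time: 3.32
position: [0.539, -0.0114, 0.2216]
tool_rot: [0.466, 0.537, -0.47, 0.524]
ft_force: [-0.7, 0.0, -0.5]
grip_width: 0.0262
t 3.3167 pos [ 0.539  -0.0114  0.2216] shift cm [ 3.96  0.24 -0.18] turn -0.032 or 3.11 q6 -0.36 F [-0.7  0.  -0.5] w 0.0262
```

```bash
python3 -m inch '[[[1.5,0.2,0,-0.03,0.3],[1.5,0,0,0,0.3],[1,0,0,0,0.3],[0,0,0,0,0.3]]]'
python3 -c "
from go import *
h=np.load('h.npy');need(np.array([.5405,-.009,.182]),h[2])"
```

```text
time: 3.65
position: [0.5411, -0.0125, 0.1819]
tool_rot: [0.46, 0.541, -0.464, 0.529]
ft_force: [-0.4, 0.4, -0.2]
grip_width: 0.0259
t 3.65 pos [ 0.5411 -0.0125  0.1819] shift cm [-0.   -0.   -0.35] turn -0.011 or 3.131 q6 -0.38 F [-0.4  0.4 -0.2] w 0.0259
```

No contact. Closing with a moderate grip.

```bash
python3 -m inch '[[[0,0,0,0,0.0],[0,0,0,0,0.0],[0,0,0,0,0.0],[0,0,0,0,0.0],[0,0,0,0,0.0],[0,0,0,0,0.0]]]' 20
python3 - <<'E'
from go import *
from rig import camera
import cv2
need([.5405,-.009,.182],.157)
im=camera("wrist")[:,:,::-1];cv2.imwrite("pics/w1.png",im)
E
```

```text
time: 4.15
position: [0.542, -0.0132, 0.185]
tool_rot: [0.461, 0.54, -0.464, 0.53]
ft_force: [-0.4, 0.3, -2.5]
grip_width: 0.0111
t 4.15 pos [ 0.542  -0.0132  0.185 ] shift cm [ 0.3  -0.08 -0.43] turn -0.013 or 3.129 q6 -0.38 F [-0.4  0.3 -2.5] w 0.0111
```

View pics/w1.png

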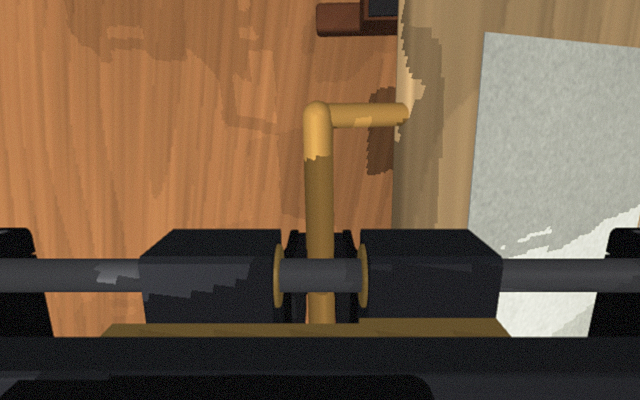

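Bar is held: width 11 mm, grasp height 0.193, which is the 26° notch exactly. Lifting along the arc.

```bash
cat > st.py <<'E'
from go import *
import json
# hinge from the first grasp at 26 deg; angle from grasp point height and run; next tangent per cm
H=np.array([.542,-.0132])+.28*np.cos(np.radians(26))*np.array([np.cos(.157),np.sin(.157)])
o=robot.get_obs();M=R.from_quat(o['tool_rot']).as_matrix();g=o['position']-.008*M[:,0]
run=(H-g[:2])@[np.cos(.157),np.sin(.157)]; th=np.arctan2(g[2]-.07,run)
print("t",round(o['time'],2),"deg",np.degrees(th).round(2),"zdeg",np.degrees(np.arcsin((g[2]-.07)/.28)).round(2),"L",np.hypot(run,g[2]-.07).round(4),"side",((g[:2]-H)@[-np.sin(.157),np.cos(.157)]).round(4),"F",o['ft_force'].round(1),"Ftan",(o['ft_force']@[np.sin(th),0,np.cos(th)]).round(1),"w",round(o['grip_width'],4),"q",o['q'].round(2))
E
python3 -m inch '[[[-0.71,0.36,0,0,0],[-0.7,0.38,0,0,0],[-0.69,0.4,0,0,0],[-0.68,0.42,0,0,0],[-0.66,0.45,0,0,0],[-0.65,0.46,0,0,0],[-0.64,0.48,0,0,0],[-0.62,0.5,0,0,0]]]'; python3 st.py
```

```text
time: 4.87
position: [0.5765, -0.0075, 0.2408]
tool_rot: [0.459, 0.543, -0.466, 0.527]
ft_force: [-0.7, 0.7, -3.9]
grip_width: 0.0113
t 4.87 deg 39.55 zdeg 39.68 L 0.2808 side 0.0001 F [-0.7  0.7 -3.9] Ftan -3.5 w 0.0113 q [-0.21  0.46  1.53  0.    1.17 -0.35]
```

```bash
python3 -m inch '[[[-0.61,0.52,0,0,0],[-0.6,0.53,0,0,0],[-0.58,0.55,0,0,0],[-0.56,0.57,0,0,0],[-0.4,0.42,0,0,0],[0,0,0,0,0]]]'; python3 st.py
```

```text
time: 5.37
position: [0.6059, -0.0027, 0.2726]
tool_rot: [0.459, 0.543, -0.466, 0.527]
ft_force: [-1.0, 0.4, -1.7]
grip_width: 0.0113
t 5.37 deg 48.44 zdeg 48.78 L 0.2815 side 0.0003 F [-1.   0.4 -1.7] Ftan -1.8 w 0.0113 q [-0.19  0.47  1.42  0.    1.28 -0.34]
```

Now feel upward in ~2 mm rows, with a guard that stops the chain when the tangential force rises.

```bash
cat > guard.py <<'E'
import sys,io,contextlib
from st import *
f=o['ft_force']@(R.from_euler('z',.157).apply([np.sin(th),0,np.cos(th)]))
lo,hi=map(float,sys.argv[1:3]); print("   GUARD",f.round(1)); sys.exit(0 if lo<f<hi else 1)
E
g(){ python3 guard.py -6 6|cut -c1-100; return ${PIPESTATUS[0]}; }
python3 -m inch '[[[-0.13,0.15,0,0,0],[-0.13,0.15,0,0,0]]]' >/dev/null && g &&
python3 -m inch '[[[-0.13,0.15,0,0,0],[-0.13,0.15,0,0,0]]]' >/dev/null && g &&
python3 -m inch '[[[-0.13,0.16,0,0,0],[-0.13,0.16,0,0,0]]]' >/dev/null && g &&
python3 -m inch '[[[-0.12,0.16,0,0,0],[-0.12,0.16,0,0,0]]]' >/dev/null && g &&
python3 -m inch '[[[-0.12,0.16,0,0,0],[-0.12,0.16,0,0,0]]]' >/dev/null && g &&
python3 -m inch '[[[-0.12,0.16,0,0,0],[-0.12,0.16,0,0,0]]]' >/dev/null && g
```

```text
t 5.53 deg 49.3 zdeg 49.68 L 0.2816 side 0.0002 F [-1.4  0.1 -0.9] Ftan -1.7 w 0.0114 q [-0.19  0.47
   GUARD -1.6
t 5.7 deg 50.08 zdeg 50.47 L 0.2816 side 0.0003 F [-1.4  0.3 -2. ] Ftan -2.4 w 0.0113 q [-0.19  0.47
   GUARD -2.3
t 5.87 deg 50.89 zdeg 51.31 L 0.2817 side 0.0003 F [-1.9  0.6 -1.7] Ftan -2.5 w 0.0111 q [-0.19  0.4
   GUARD -2.5
t 6.03 deg 51.71 zdeg 52.17 L 0.2818 side 0.0003 F [-4.   0.5 -0.7] Ftan -3.6 w 0.0113 q [-0.18  0.4
   GUARD -3.5
t 6.2 deg 52.59 zdeg 53.09 L 0.2819 side 0.0003 F [-2.7  0.3 -1.2] Ftan -2.9 w 0.0116 q [-0.18  0.48
   GUARD -2.8
t 6.37 deg 53.5 zdeg 54.05 L 0.282 side 0.0003 F [-2.8  1.1  0.1] Ftan -2.2 w 0.011 q [-0.18  0.49  
   GUARD -2.0
```

```bash

g(){ python3 guard.py -6 6|cut -c1-100; return ${PIPESTATUS[0]}; }
python3 -m inch '[[[-0.11,0.17,0,0,0],[-0.11,0.17,0,0,0]]]' >/dev/null && g &&
python3 -m inch '[[[-0.11,0.17,0,0,0],[-0.11,0.17,0,0,0]]]' >/dev/null && g &&
python3 -m inch '[[[-0.11,0.17,0,0,0],[-0.11,0.17,0,0,0]]]' >/dev/null && g &&
python3 -m inch '[[[-0.1,0.17,0,0,0],[-0.1,0.17,0,0,0]]]' >/dev/null && g &&
python3 -m inch '[[[-0.1,0.17,0,0,0],[-0.1,0.17,0,0,0]]]' >/dev/null && g &&
python3 -m inch '[[[-0.1,0.17,0,0,0],[-0.1,0.17,0,0,0]]]' >/dev/null && g &&
python3 -m inch '[[[-0.09,0.18,0,0,0],[-0.09,0.18,0,0,0]]]' >/dev/null && g &&
python3 -m inch '[[[-0.09,0.18,0,0,0],[-0.09,0.18,0,0,0]]]' >/dev/null && g
```

```text
t 6.53 deg 54.31 zdeg 54.89 L 0.282 side 0.0003 F [-5.2  0.  -0.8] Ftan -4.7 w 0.011 q [-0.18  0.49 
   GUARD -4.6
t 6.7 deg 54.57 zdeg 55.16 L 0.282 side 0.0003 F [-6.8 -1.1 -2.8] Ftan -7.2 w 0.0113 q [-0.18  0.49 
   GUARD -7.2
```

Progress slowed and the force rose at about 54.6°. One more gentle nudge to confirm, plus a look at the pawl.

```bash

g(){ python3 guard.py -9 6|cut -c1-100; return ${PIPESTATUS[0]}; }
python3 -m inch '[[[-0.1,0.17,0,0,0]]]' >/dev/null && g && python3 -m inch '[[[-0.1,0.17,0,0,0]]]' >/dev/null && g
python3 - <<'E'
from rig import camera
import cv2
cv2.imwrite("pics/s2.png",cv2.resize(camera("scene")[165:300,215:395,::-1],(800,600),interpolation=cv2.INTER_CUBIC))
E
g
```

```text
t 6.78 deg 54.55 zdeg 55.13 L 0.282 side 0.0004 F [-6.9 -2.2 -0.7] Ftan -6.0 w 0.0114 q [-0.18  0.5 
   GUARD -6.2
t 6.87 deg 54.54 zdeg 55.12 L 0.282 side 0.0004 F [-7.1 -0.6 -1.1] Ftan -6.4 w 0.0115 q [-0.18  0.5 
   GUARD -6.4
t 6.92 deg 54.54 zdeg 55.11 L 0.282 side 0.0003 F [-6.4 -1.  -0.8] Ftan -5.7 w 0.0112 q [-0.18  0.5 
   GUARD -5.8
```

View pics/s2.png

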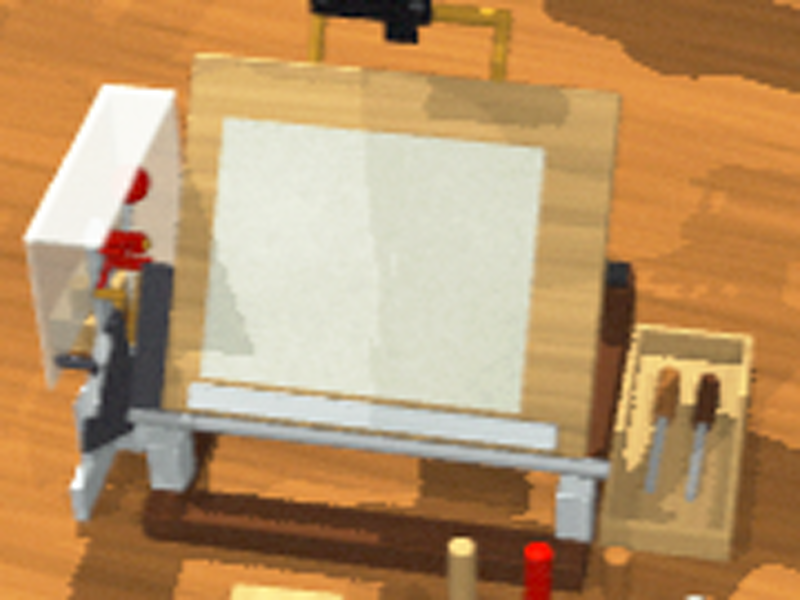

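The ball has moved from crop (120,205) to (138,185), so it now leans toward the robot: the pawl is thrown. The board sits against the stop at 54.5°, about 4 N beyond its weight. Now lowering.

```bash

g(){ python3 guard.py -8 4|cut -c1-100; return ${PIPESTATUS[0]}; }
python3 -m inch '[[[0.41,-0.57,0,0,0],[0.43,-0.56,0,0,0],[0.44,-0.54,0,0,0],[0.45,-0.54,0,0,0],[0.47,-0.52,0,0,0],[0.48,-0.51,0,0,0]]]' >/dev/null && g && python3 -m inch '[[[0.49,-0.5,0,0,0],[0.5,-0.49,0,0,0],[0.51,-0.48,0,0,0],[0.52,-0.47,0,0,0]]]' >/dev/null && g
```

```text
t 7.42 deg 46.9 zdeg 47.26 L 0.2816 side 0.0002 F [-0.7 -0.2  0.4] Ftan -0.2 w 0.0113 q [-0.19  0.47
   GUARD -0.3
t 7.75 deg 40.83 zdeg 41.13 L 0.2817 side 0.0002 F [ 0.8  0.6 -0.7] Ftan 0.0 w 0.0109 q [-0.21  0.46
   GUARD 0.1
```

```bash

g(){ python3 guard.py -8 3|cut -c1-100; return ${PIPESTATUS[0]}; }
python3 -m inch '[[[0.38,-0.32,0,0,0],[0.39,-0.31,0,0,0]]]' >/dev/null && g && python3 -m inch '[[[0.39,-0.31,0,0,0],[0.4,-0.3,0,0,0]]]' >/dev/null && g && python3 -m inch '[[[0.5,-0.35,0,0,0],[0.5,-0.34,0,0,0],[0.5,-0.33,0,0,0]]]' >/dev/null && g && python3 -m inch '[[[0.52,-0.32,0,0,0],[0.52,-0.31,0,0,0],[0.53,-0.3,0,0,0],[0.53,-0.29,0,0,0]]]' >/dev/null && g
```

```text
t 7.92 deg 38.43 zdeg 38.72 L 0.2817 side 0.0001 F [ 1.   1.3 -1.5] Ftan -0.6 w 0.0114 q [-0.21  0.4
   GUARD -0.5
t 8.08 deg 36.18 zdeg 36.45 L 0.2818 side 0.0001 F [ 0.9  0.5 -0.7] Ftan -0.1 w 0.0114 q [-0.21  0.4
   GUARD -0.0
t 8.33 deg 32.24 zdeg 32.47 L 0.2818 side 0.0001 F [ 1.5  0.4 -1.3] Ftan -0.3 w 0.0115 q [-0.22  0.4
   GUARD -0.2
t 8.67 deg 26.92 zdeg 27.11 L 0.2818 side 0.0001 F [ 1.5  0.3 -1.3] Ftan -0.4 w 0.0113 q [-0.23  0.4
   GUARD -0.4
```

```bash

g(){ python3 guard.py -8 3|cut -c1-100; return ${PIPESTATUS[0]}; }
python3 -m inch '[[[0.54,-0.27,0,0,0],[0.54,-0.26,0,0,0],[0.55,-0.24,0,0,0],[0.55,-0.23,0,0,0]]]' >/dev/null && g && python3 -m inch '[[[0.56,-0.21,0,0,0],[0.56,-0.2,0,0,0],[0.57,-0.18,0,0,0],[0.57,-0.17,0,0,0]]]' >/dev/null && g && python3 -m inch '[[[0.5,-0.13,0,0,0],[0.5,-0.12,0,0,0],[0.5,-0.11,0,0,0],[0.5,-0.1,0,0,0]]]' >/dev/null && g && python3 -m inch '[[[0.3,-0.05,0,0,0],[0.3,-0.04,0,0,0],[0.3,-0.04,0,0,0]]]' >/dev/null && g
```

```text
t 9.0 deg 21.65 zdeg 21.78 L 0.2817 side -0.0 F [ 2.3  0.3 -1.3] Ftan -0.4 w 0.0111 q [-0.24  0.5   
   GUARD -0.4
t 9.33 deg 16.36 zdeg 16.45 L 0.2814 side -0.0 F [ 2.5  1.1 -0.7] Ftan 0.1 w 0.0111 q [-0.24  0.53  
   GUARD 0.1
t 9.67 deg 11.72 zdeg 11.77 L 0.2811 side -0.0001 F [ 2.1  0.6 -1.3] Ftan -0.8 w 0.0112 q [-0.25  0.
   GUARD -0.8
t 9.92 deg 9.56 zdeg 9.59 L 0.2809 side -0.0001 F [ 1.3 -0.1 -1.9] Ftan -1.7 w 0.0113 q [-0.25  0.58
   GUARD -1.7
```

Below all the notches. Easing down to the rests, watching for upward contact force.

```bash

g(){ python3 guard.py -8 3|cut -c1-100; return ${PIPESTATUS[0]}; }
python3 -m inch '[[[0.3,-0.04,0,0,0],[0.3,-0.04,0,0,0],[0.3,-0.03,0,0,0],[0.3,-0.03,0,0,0]]]' >/dev/null && g && python3 -m inch '[[[0.3,-0.02,0,0,0],[0.3,-0.02,0,0,0],[0.3,-0.02,0,0,0],[0.2,-0.01,0,0,0]]]' >/dev/null && g && python3 -m inch '[[[0.2,0,0,0,0],[0.2,0,0,0,0],[0.2,0,0,0,0]]]' >/dev/null && g&& python3 -m inch '[[[0.2,0,0,0,0],[0.2,0,0,0,0]]]' >/dev/null && g && python3 -m inch '[[[0.2,0,0,0,0],[0.2,0,0,0,0]]]' >/dev/null && g&& python3 -m inch '[[[0.2,0,0,0,0],[0.2,0,0,0,0]]]' >/dev/null && g&& python3 -m inch '[[[0.2,0,0,0,0],[0.2,0,0,0,0]]]' >/dev/null && g
```

```text
t 10.25 deg 6.88 zdeg 6.9 L 0.2807 side -0.0001 F [ 0.8  0.8 -1.2] Ftan -1.1 w 0.0114 q [-0.25  0.6 
   GUARD -1.1
t 10.58 deg 4.38 zdeg 4.39 L 0.2804 side -0.0001 F [ 1.1 -0.4 -1.5] Ftan -1.4 w 0.0112 q [-0.25  0.6
   GUARD -1.4
t 10.83 deg 2.99 zdeg 3.0 L 0.2803 side -0.0001 F [ 1.8 -0.8 -1.7] Ftan -1.6 w 0.0113 q [-0.25  0.64
   GUARD -1.6
t 11.0 deg 2.1 zdeg 2.1 L 0.2802 side -0.0001 F [ 2.1 -0.7 -1.4] Ftan -1.3 w 0.0115 q [-0.25  0.64  
   GUARD -1.3
t 11.17 deg 1.25 zdeg 1.25 L 0.28 side -0.0001 F [-1.3  0.3 17. ] Ftan 17.0 w 0.011 q [-0.25  0.65  
   GUARD 17.0
```

```bash
python3 -m inch '[[[0,0,0,0,0],[0,0,0,0,0],[0,0,0,0,0]]]'; python3 st.py; python3 - <<'E'
from rig import camera
from geo import *
import cv2
from rig import camera_info
im=camera("scene")[165:300,215:395,::-1]
cv2.imwrite("pics/s3.png",cv2.resize(im,(800,600),interpolation=cv2.INTER_CUBIC))
h=np.load("h.npy");h[:3]=[.7906,.0302,.157]
for d in (0,1.5,3,54.5):
    h[3]=np.radians(d);print(d,((proj([world(p,h) for p in [(-.24,.14,.006),(-.24,-.14,.006),(-.28,.06,0)]],camera_info("scene"))-[215,165])*4.444).round(0).tolist())
E
```

```text
time: 11.42
position: [0.5139, -0.0177, 0.0684]
tool_rot: [0.46, 0.54, -0.465, 0.53]
ft_force: [1.3, -0.9, -1.0]
grip_width: 0.0115
t 11.42 deg 1.3 zdeg 1.3 L 0.28 side -0.0001 F [ 1.3 -0.9 -1. ] Ftan -0.9 w 0.0115 q [-0.25  0.65  1.83 -0.    0.68 -0.4 ]
0 [[627.0, 228.0], [249.0, 188.0], [525.0, 190.0]]
1.5 [[627.0, 221.0], [248.0, 182.0], [525.0, 182.0]]
3 [[627.0, 215.0], [247.0, 175.0], [525.0, 174.0]]
54.5 [[618.0, 91.0], [189.0, 50.0], [500.0, 17.0]]
```

View pics/s3.png

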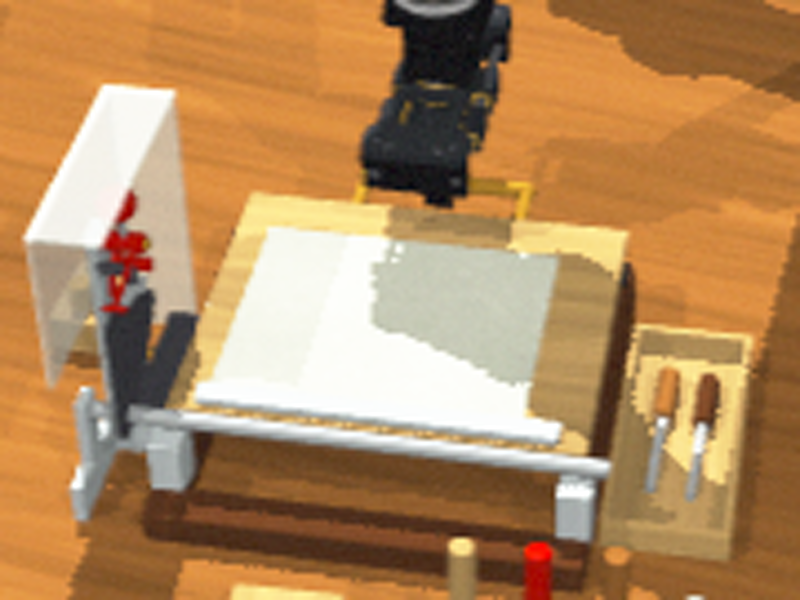

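The board corners at (627,232) and (250,193) match the 0° prediction (627,228)/(249,188), and the ball is back at (122,205), re-engaged. A gentle nudge confirms seating before I raise it.

```bash
python3 -m inch '[[[0.1,0,0,0,0]]]'>/dev/null; python3 st.py|cut -c1-100; python3 -m inch '[[[0.1,0,0,0,0],[0,0,0,0,0]]]'>/dev/null; python3 st.py|cut -c1-100
```

```text
t 11.55 deg 1.23 zdeg 1.23 L 0.28 side -0.0001 F [-1.5 -0.5 16.2] Ftan 16.2 w 0.0111 q [-0.25  0.65 
t 11.72 deg 1.34 zdeg 1.34 L 0.2801 side -0.0 F [ 1.7 -0.  -2.7] Ftan -2.7 w 0.011 q [-0.25  0.65  1
```

Firm contact, unchanged height: flat. My reading has about +1.3° of offset here. Raising to a reading of ~22.5°, past the second notch and short of the third.

```bash

g(){ python3 guard.py -9 5|cut -c1-100; return ${PIPESTATUS[0]}; }
python3 -m inch '[[[-0.5,0.01,0,0,0],[-0.6,0.02,0,0,0],[-0.6,0.03,0,0,0],[-0.6,0.04,0,0,0],[-0.6,0.06,0,0,0],[-0.6,0.07,0,0,0]]]' >/dev/null && g && python3 -m inch '[[[-0.6,0.1,0,0,0],[-0.59,0.11,0,0,0],[-0.59,0.12,0,0,0],[-0.58,0.14,0,0,0],[-0.58,0.15,0,0,0]]]' >/dev/null && g && python3 -m inch '[[[-0.57,0.17,0,0,0],[-0.57,0.18,0,0,0],[-0.57,0.19,0,0,0]]]' >/dev/null && g
```

```text
t 12.22 deg 8.66 zdeg 8.69 L 0.2809 side -0.0 F [ 3.5  0.8 -4. ] Ftan -3.5 w 0.0112 q [-0.25  0.59  
   GUARD -3.5
t 12.63 deg 15.37 zdeg 15.47 L 0.2819 side -0.0 F [ 1.6 -0.8 -3.3] Ftan -2.7 w 0.0113 q [-0.24  0.54
   GUARD -2.8
t 12.88 deg 19.29 zdeg 19.46 L 0.2825 side 0.0 F [ 2.  -1.2 -5. ] Ftan -4.1 w 0.0113 q [-0.24  0.52 
   GUARD -4.2
```

```bash

g(){ python3 guard.py -9 4|cut -c1-100; return ${PIPESTATUS[0]}; }
python3 -m inch '[[[-0.48,0.2,0,0,0],[-0.46,0.2,0,0,0],[-0.45,0.2,0,0,0],[0,0,0,0,0]]]' >/dev/null && g && python3 -m inch '[[[0.2,-0.07,0,0,0],[0.2,-0.07,0,0,0],[0,0,0,0,0]]]' >/dev/null && g && python3 -m inch '[[[0.2,-0.07,0,0,0],[0.2,-0.07,0,0,0]]]' >/dev/null && g && python3 -m inch '[[[0.2,-0.07,0,0,0]]]' >/dev/null && g && python3 -m inch '[[[0.2,-0.07,0,0,0]]]' >/dev/null && g&& python3 -m inch '[[[0.2,-0.07,0,0,0]]]' >/dev/null && g
```

```text
t 13.22 deg 22.72 zdeg 22.98 L 0.283 side 0.0 F [ 0.4 -1.4 -3.2] Ftan -2.8 w 0.011 q [-0.24  0.5   1
   GUARD -2.9
t 13.47 deg 21.88 zdeg 22.11 L 0.2828 side 0.0 F [ 0.6 -1.5 -3.3] Ftan -2.8 w 0.0113 q [-0.24  0.5  
   GUARD -2.9
t 13.63 deg 20.96 zdeg 21.17 L 0.2827 side 0.0 F [ 0.3 -1.1 -2. ] Ftan -1.7 w 0.0109 q [-0.24  0.51 
   GUARD -1.8
t 13.72 deg 20.47 zdeg 20.68 L 0.2827 side 0.0 F [-0.7 -0.6 -1. ] Ftan -1.2 w 0.0118 q [-0.24  0.51 
   GUARD -1.2
t 13.8 deg 20.07 zdeg 20.26 L 0.2825 side -0.0 F [-0.3 -0.7  4.8] Ftan 4.4 w 0.0113 q [-0.24  0.51  
   GUARD 4.4
```

It catches at a reading of 20.1° (19° plus the offset). Releasing and backing off upward.

```bash
python3 -m inch '[[[0,0,0,0,0.3],[0,0,0,0,0.3],[0,0,0,0,0.3],[0,0,0,0,0.3]]]'; python3 st.py|cut -c1-110;  python3 -m inch '[[[-1,0,0,0,0.3],[-1.5,0,0,0,0.3],[-2,0,0,0,0.3],[-3,0,0,0,0.3],[-3,0,0,0,0.3],[-3,-2,0,0,0.3],[0,-3,0,0,0.3],[0,-3,0,0,0.3]]]'; python3 -m inch '[[[0,-3,0,0,0.3],[0,0,0,0,0.3],[0,0,0,0,0.3]]]'; python3 - <<'E'
from rig import camera,camera_info
from geo import *
import cv2
im=camera("scene")[165:300,215:395,::-1]
cv2.imwrite("pics/s4.png",cv2.resize(im,(800,600),interpolation=cv2.INTER_CUBIC))
h=np.load("h.npy");h[:3]=[.7906,.0302,.157]
for d in (12,19,26):
    h[3]=np.radians(d);print(d,((proj([world(p,h) for p in [(-.24,.14,.006),(-.24,-.14,.006),(-.28,.06,0)]],camera_info("scene"))-[215,165])*4.444).round(0).tolist())
E
```

```text
time: 14.13
position: [0.5282, -0.0147, 0.1591]
tool_rot: [0.458, 0.543, -0.467, 0.527]
ft_force: [-0.2, -0.3, 0.2]
grip_width: 0.0248
t 14.13 deg 20.1 zdeg 20.29 L 0.2825 side 0.0006 F [-0.2 -0.3  0.2] Ftan 0.1 w 0.0248 q [-0.24  0.51  1.73 -0.
time: 14.8
position: [0.4561, -0.027, 0.3065]
tool_rot: [0.459, 0.542, -0.465, 0.529]
ft_force: [0.4, -0.4, 0.8]
grip_width: 0.0261
time: 15.05
position: [0.4203, -0.0308, 0.3109]
tool_rot: [0.459, 0.541, -0.465, 0.53]
ft_force: [0.7, -0.7, 0.6]
grip_width: 0.0262
12 [[628.0, 178.0], [242.0, 139.0], [525.0, 131.0]]
19 [[628.0, 153.0], [236.0, 114.0], [523.0, 101.0]]
26 [[628.0, 132.0], [229.0, 93.0], [521.0, 75.0]]
```

View pics/s4.png

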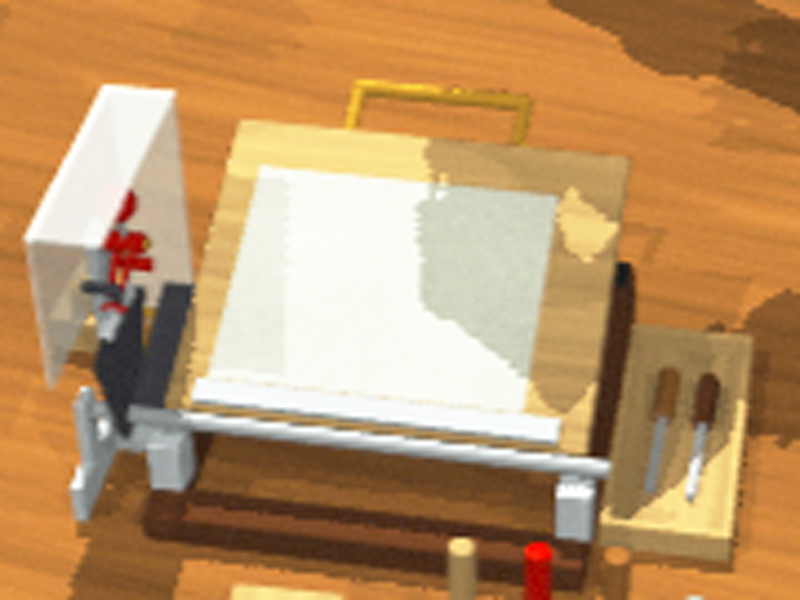

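The near corners at (627,157) and (238,121) match the second notch (19° predicts 628,153 / 236,114; 12° and 26° are 20+ px off). The pawl is engaged and the gripper is clear of everything.

```bash
python3 -c "
from rig import robot
print(robot.hand_in())"
```

```text
the job is handed in; nothing more can be done
None
```

The board is propped in the second notch from the bottom (19°), released, and the job is handed in at about 15 s on the robot's clock.

- **Lift to the stop:** I gripped the handle with the board in the 26° notch and lifted it to the top stop, felt at about 54.5°. I pressed about 4–5 N beyond the board's weight at the handle, and the scene picture showed the ball thrown over towards the robot.
- **Lowering to flat:** The board came down past every notch without catching. The contact was firm, and the corners in the picture matched flat to within about 5 px of the enlarged picture. On touching the rests, the handle force read about 17 N upward for a moment, and about 16 N again on a small nudge to check. The pawl had dropped back in.
- **Second notch:** I raised it past 19°, eased it back until the pawl held it, then opened the gripper and moved clear. The last picture shows the near corners 4–7 px off the 19° prediction, while 12° and 26° would be about 20–28 px off. The pawl was engaged and the wrist force was near zero.

One disagreement: the angle worked out from the gripper read about 1.2° high at flat and at the notch, most likely because the bar slipped about 6 mm in the pads. The other things on the bench were never approached. The last picture, a crop of the stand, shows both gravers where they were; I did not take a final picture of the rest of the bench.

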